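# Load a stamp into the sprung stamp rail

## Task

Add the blue-handled stamp to the stamp rail: pull the rail's sprung follower back by its red handle until you feel the stop, hook the handle sideways into the catch so that it stays open, and set the blue stamp down in the gap beside the orange one. Then unhook the handle and ease the follower home, never letting it snap, so that the white, orange and blue stamps stand flat in one tight row; do not force the catch, ram the stamp down, or disturb anything else on the table.

Things in the scene. Friction and masses are not known exactly. Their poses are not given: they have to be found in the camera images.
- rail: Aluminium U track fixed to the table, 50 x 240 x 22 mm (y -135 to +105 mm), blue end plates. Origin: on the underside, mid-width; y runs along the track to the closed end (plate 30 mm high, inner face y = +98 mm), x across, mostly away from the robot. Floor 6 mm above the table, walls 6 mm thick, inside width 36.8 mm (stamp 34). Row centres at y = +81 mm (white), +47 (orange), +13 (blue, to come).
- gap (a point): Point on the track floor, 6 mm above the table, where the centre of the blue stamp's underside belongs in the closed row (rail x 0, y +13 mm). With the follower hooked open the space is 14 to 50 mm longer than a stamp, the excess lying on the -y side of that place.
- keeper: Steel bracket on the rail's +x wall, same origin and axes as the rail. It carries a yellow catch bar along the wall top (11 to 34 mm off centre, top 29 mm above the table) with a 12 mm wide notch for the handle's tongue. The notch's far (-y) side juts inward: the hard stop of the pull. The bar is set by hand along the wall, unmeasured (36 mm range): find the stop by feel; it bears 20 N.
- tongue (a point): Tip of the steel tongue on the red handle (8 mm wide, at rail x +17 mm, 25 mm above the table; moves with the handle). It runs along the catch bar, which blocks sideways motion until the notch. Against the stop it stands before the notch, with 4 mm of play towards +y.
- follower (a joint): Travel (m) of the black follower block: 0 at the start, against the orange stamp; grows as it is pulled towards the rail's -y; 0.034 when it rests against three stamps; 0.052 to 0.088 at the stop, 4 mm less when hooked and let go. The spring pushes to +y, 4.5 N at 0, rising 0.4 N per 10 mm; if let go it snaps home.
- handle (a joint): Sideways travel (m) of the red handle on the follower: 0 unhooked, grows towards the rail's +x, 0.013 fully in the notch (its limit); possible only at the notch. Stays where it is left (friction 1.2 N). Hooked, the spring holds the tongue against the notch's +y side; pulled back 1 or 2 mm it comes out sideways freely.
- grip (a point): On the axis of the red handle, 50 mm above the table. The handle is a square post 14 x 14 mm, from 23 to 65 mm above the table, sides parallel to the rail's axes. It moves with follower and handle. The next stamp's handle is 45 mm away along the track.
- stamp_blue: Stamp with a square light-wood block 34 x 34 x 20 mm (black rubber face underneath) and a square upright handle 14 x 14 mm, 44 mm tall, its sides parallel to the block's; 64 mm tall in all, 40 g more or less. Origin: centre of its underside; z up its handle. Blue handle; standing on the table at the start, to be loaded.
- stamp_white: Stamp with a square light-wood block 34 x 34 x 20 mm (black rubber face underneath) and a square upright handle 14 x 14 mm, 44 mm tall, its sides parallel to the block's; 64 mm tall in all, 40 g more or less. Origin: centre of its underside; z up its handle. White handle; already in the rail, at the closed end.
- stamp_orange: Stamp with a square light-wood block 34 x 34 x 20 mm (black rubber face underneath) and a square upright handle 14 x 14 mm, 44 mm tall, its sides parallel to the block's; 64 mm tall in all, 40 g more or less. Origin: centre of its underside; z up its handle. Orange handle; already in the rail, second.
- stamp_green: Stamp with a square light-wood block 34 x 34 x 20 mm (black rubber face underneath) and a square upright handle 14 x 14 mm, 44 mm tall, its sides parallel to the block's; 64 mm tall in all, 40 g more or less. Origin: centre of its underside; z up its handle. Green handle; stands on the table, stays there.
- stamp_yellow: Stamp with a square light-wood block 34 x 34 x 20 mm (black rubber face underneath) and a square upright handle 14 x 14 mm, 44 mm tall, its sides parallel to the block's; 64 mm tall in all, 40 g more or less. Origin: centre of its underside; z up its handle. Yellow handle; stands on the table, stays there.
- spray_can: White spray can, 52 mm across, 190 mm tall; origin: centre of its underside. Stays where it is.
- glue: White glue bottle with red cap, 42 mm across, 120 mm tall; origin: centre of its underside. Stays where it is.
- bead_jar: Amber jar with white lid, 64 mm across, 75 mm tall; origin: centre of its underside. Stays where it is.
- ribbon_roll: Green roll lying flat, 68 mm across, 30 mm tall; origin: centre of its underside. Stays where it is.
- glass_bottle: Glass bottle, 74 mm across, 245 mm tall; origin: centre of its underside. Stays where it is.
Things that resemble listed ones, but are neither listed nor needed, are in the scene too. Leave any purple or turquoise look-alike of the stamp_orange alone.

How it is judged:
By the outcome, as a careful person would: the job done as asked, in the order asked, and still so for the second after the job is handed in, with the robot touching nothing.
It also fails if it takes over 59 s, if anything falls off the work surface, if the arm or the gripper's body presses on something with over 40 N, if the wrist force passes 120 N, or if a joint passes its speed limit or range.

## Robot

A 6-joint arm with a two-finger parallel gripper is mounted at the origin on the work surface. World frame = base frame: x ahead of the robot, y to its left, z up, the work surface at z = 0. Lengths are in m, angles in rad, forces in N, time in s.
With the tool pointing down it reaches from about 0.275 to 0.875 m from the base axis. Payload 12.5 kg.
Tool frame: the origin (TCP) lies at the very end of the fingers, on their centre line; the grasp point (between the pads) lies 19 mm behind it; x points along the fingers, y is the direction in which the jaws open and shut, and the axes are right-handed (so a half turn about x gives the same grasp; the last joint's range is limited). The gripper opens to 85 mm and grips with 20 to 120 N. Pads are 22 mm wide; open, the fingers measure 114 mm over their backs; the gripper's body (76 mm by 85 mm) begins 54 mm behind the grasp point. The pads swing forward as they close: fully open they stand 13 mm farther back than shut.
Start: joints at [-1.399, 0.351, 1.652, -0, 1.139, -0.085], TCP at [0.14, -0.532, 0.231] pointing down, gripper open.
Joint ranges: [-2.75, 2.75], [-0.79, 2.1], [0.01, 2.65], [-1.57, 4.71], [0.07, 3.14], [-2.87, 2.87]. Speed limits (rad/s): [2.22, 2.22, 2.79, 3.14, 3.14, 3.14].

## Interface

Orientations are given as a 3x3 rotation matrix whose columns are the frame's x, y, z axes.
In Python, from bench import manip gives the robot as it stands. Calls block until the motion is done:
- manip.move_ptp(position, orientation): joint-space move of the TCP to a pose.
- manip.move_l(position, attitude=None, max_speed=0.15): straight line of the TCP; attitude=None keeps the orientation; max_speed is the mean speed in m/s.
- manip.move_j(angles): joint-space move.
- manip.set_gripper(opening, effort=None): opening from 0.0 (shut) to 1.0 (fully open); effort is the grip in N (None keeps the last); returns when the fingers have stopped.
- manip.dwell(seconds).
- manip.inverse_kinematics(position, orientation): joint angles nearest the present ones, or None.
- manip.grab_frame(name): name is "scene" or "top" or "wrist"; returns (picture, depth): 480x640x3 uint8, red, green, blue; 480x640 float32, m along the optical axis (not along the pixel's ray), 0 where there is no reading.
- manip.get_calibration(name): a dict with "camera_matrix" (3x3 intrinsics, pixels), "R" (3x3) and "t" (3): a world point X has camera coordinates R X + t. Camera axes: x right, y down, z forward; pixel columns grow to the right and rows downward; lengths in m; the calibration is good to about 2 mm. A picture is of the moment at which its call begins: read the wrist's pose just before it. get_calibration takes no time and is no camera call; for the wrist camera it gives the pose at the moment of the call.
A pose or a line that the arm cannot do raises manip.Unreachable and nothing moves.
- manip.sign_off(): hands the job in, once; it reports no verdict.
Trained networks look in the newest picture that a camera, given by its name, has taken for a name from the list of things; names that differ only in an ending like _2 or _b are one class to them, and where a whole thing is asked for, a point or a joint stands for the part that bears it (a point fixed in the world has none). Each returns a list of dicts, best first, with "confidence" (0 to 1); they miss things now and then, are a little off and sometimes report something else, mostly with a low value. They report only what shows in the picture. A call takes as long as a camera call. They do not tell look-alikes from the thing itself.
- manip.look_for(camera, name): "at" ([x, y, z] in m, in world coordinates, good to about 4 mm: the middle of the surface that is visible of it).
Readings, each from a call of its own:
- manip.current_time(): time.
- manip.current_qpos(): joint angles.
- manip.current_joint_vel(): joint speeds.
- manip.current_joint_torque(): joint torques, N m.
- manip.current_ee_pos(): TCP position.
- manip.current_tcp_rot(): TCP orientation.
- manip.current_force(): force on the tool from outside, world axes, zero at the start.
- manip.current_ft_torque(): the same for the moment, N m.
- manip.current_grip_width(): opening from 0.0 (shut) to 1.0 (fully open).
Only numpy, scipy, OpenCV 4.12 (cv2) and the standard library are available. Lean on these libraries where they do the work, as an engineer would, in place of code of your own. Each camera call takes 0.05 s, during which the arm holds its last target.

## Working session

There is one attempt and no reset: what is moved stays moved. The work goes in short steps, each a Python script; the robot and the scene stay as the last script left them, time stands still between calls to the robot, and variables do not carry over. Pictures are saved under pics/ and viewed, and the job is handed in when it is done.

```bash
mkdir -p pics; ls; cat > h.py <<'E'
from bench import manip
import numpy as np, cv2
def pic(cam,fn):
    c=manip.get_calibration(cam); im,d=manip.grab_frame(cam)
    cv2.imwrite('pics/'+fn+'.png',im[:,:,::-1]); np.savez('pics/'+fn+'.npz',im=im,d=d,K=c['camera_matrix'],R=c['R'],t=c['t'])
    return im,d,c
def w(c,u,v,z):
    K,R,t=[np.array(c[k]) for k in('camera_matrix','R','t')]
    return R.T@(np.array([(u-K[0,2])/K[0,0]*z,(v-K[1,2])/K[1,1]*z,z])-t)
def cloud(c,d):
    K,R,t=[np.array(c[k]) for k in('camera_matrix','R','t')]
    v,u=np.indices(d.shape); P=np.stack([(u-K[0,2])/K[0,0]*d,(v-K[1,2])/K[1,1]*d,d],-1)
    return (P-t.ravel())@R
E
python3 - <<'E'
from h import *
np.set_printoptions(precision=4,suppress=True)
for c in('scene','top'):
    pic(c,c+'0')
    for n in('rail','follower','handle','keeper','stamp_blue','stamp_orange','stamp_white','stamp_green','stamp_yellow','grip','tongue'):
        try: print(c,n,[(np.round(x['at'],3).tolist(),round(x['confidence'],2)) for x in manip.look_for(c,n)][:3])
        except Exception as e: print(c,n,e)
print(manip.current_time(),manip.current_ee_pos(),manip.current_tcp_rot())
E
```

```text
pics
scene rail [([0.62, 0.034, 0.018], 0.91)]
scene follower [([0.619, 0.063, 0.018], 0.83)]
scene handle [([0.617, 0.062, 0.046], 0.74)]
scene keeper [([0.603, 0.143, 0.027], 0.71), ([0.643, 0.032, 0.027], 0.69), ([0.44, 0.031, 0.021], 0.5)]
scene stamp_blue [([0.442, -0.138, 0.022], 0.81)]
scene stamp_orange [([0.727, 0.084, 0.019], 0.86), ([0.566, 0.22, 0.018], 0.77), ([0.615, 0.104, 0.026], 0.61)]
scene stamp_white [([0.602, 0.141, 0.029], 0.87), ([0.439, 0.028, 0.02], 0.6)]
scene stamp_green [([0.435, 0.167, 0.022], 0.7), ([0.642, 0.033, 0.027], 0.3)]
scene stamp_yellow [([0.44, 0.03, 0.019], 0.57), ([0.617, 0.062, 0.046], 0.47)]
scene grip [([0.619, 0.062, 0.041], 0.47)]
scene tongue [([0.619, 0.065, 0.045], 0.63)]
top rail [([0.623, 0.022, 0.017], 0.68)]
top follower [([0.608, 0.058, 0.026], 0.79)]
top handle [([0.608, 0.058, 0.052], 0.67)]
top keeper [([0.643, 0.032, 0.028], 0.83)]
top stamp_blue [([0.433, -0.147, 0.022], 0.62)]
top stamp_orange [([0.559, 0.214, 0.02], 0.72), ([0.607, 0.057, 0.024], 0.66), ([0.482, 0.226, 0.02], 0.64)]
top stamp_white [([0.594, 0.135, 0.024], 0.53), ([0.63, -0.428, 0.154], 0.23)]
top stamp_green [([0.677, -0.331, 0.076], 0.7), ([0.609, 0.058, 0.049], 0.55), ([0.424, 0.163, 0.02], 0.5)]
top stamp_yellow [([0.438, 0.023, 0.018], 0.73), ([0.436, -0.144, 0.017], 0.22)]
top grip [([0.619, 0.018, 0.021], 0.65), ([0.608, 0.059, 0.048], 0.64), ([0.521, -0.394, 0.076], 0.29)]
top tongue []
1.2 [ 0.1397 -0.532   0.2313] [[-0.      0.254  -0.9672]
 [ 0.     -0.9672 -0.254 ]
 [-1.     -0.      0.    ]]
```

View pics/scene0.png

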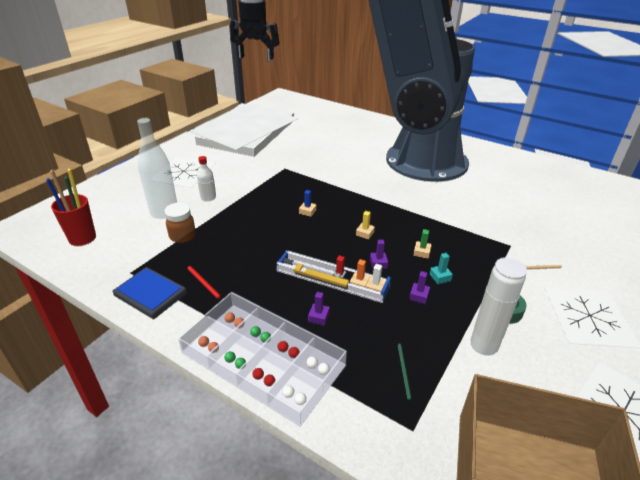

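View pics/top0.png

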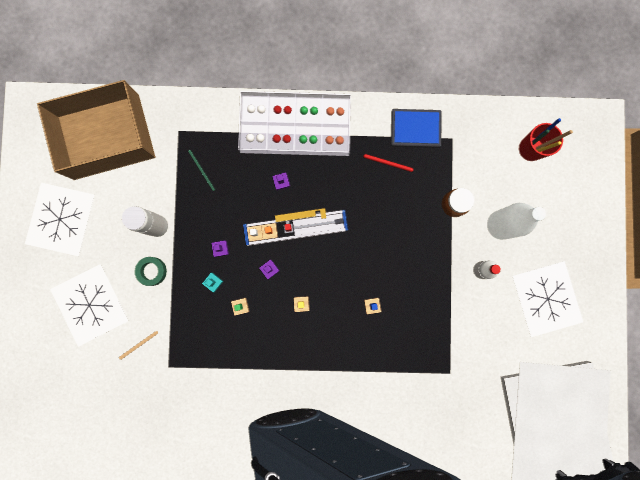

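```bash
cat >> h.py <<'E'
def ori(yaw):  # rail x direction angle = jaw direction
    c,s=np.cos(yaw),np.sin(yaw)
    return np.array([[0,c,s],[0,s,-c],[-1,0,0.]])
np.set_printoptions(precision=4,suppress=True)
E
python3 - <<'E'
from h import *
c=manip.get_calibration('wrist');R=np.array(c['R']);t=np.array(c['t']).ravel()
print('cam pos in tool', manip.current_tcp_rot().T@(-R.T@t-manip.current_ee_pos()), R@manip.current_tcp_rot(), c['camera_matrix'])
manip.move_ptp([0.56,0.04,0.27],ori(0.14))
print(manip.current_time(),manip.current_qpos())
pic('wrist','w1')
for n in('rail','grip','handle','stamp_white','stamp_orange','keeper'):
    print(n,[(np.round(x['at'],3).tolist(),round(x['confidence'],2)) for x in manip.look_for('wrist',n)][:3])
manip.move_ptp([0.39,-0.14,0.27],ori(0.14))
pic('wrist','w2'); print([(x['at'],x['confidence']) for x in manip.look_for('wrist','stamp_blue')]);print(manip.current_time())
E
```

```text
cam pos in tool [-0.1411  0.     -0.074 ] [[-0.0002  1.     -0.0008]
 [-0.2892  0.0007  0.9573]
 [ 0.9573  0.0004  0.2892]] [[336.5619   0.     314.6586]
 [  0.     336.5619 244.0545]
 [  0.       0.       1.    ]]
3.7167 [-0.0128  0.335   1.575  -0.0001  1.2317 -0.1516]
rail [([0.62, 0.028, 0.019], 0.85)]
grip [([0.608, 0.06, 0.049], 0.58)]
handle [([0.605, 0.062, 0.045], 0.86), ([0.59, 0.13, 0.026], 0.34)]
stamp_white [([0.588, 0.129, 0.026], 0.64)]
stamp_orange [([0.514, 0.102, 0.02], 0.95), ([0.599, 0.105, 0.028], 0.69), ([0.718, 0.081, 0.019], 0.64)]
keeper [([0.642, 0.033, 0.026], 0.73), ([0.608, 0.061, 0.05], 0.62)]
[([0.4315, -0.1351, 0.019], 0.61)]
5.1417
```

View pics/w1.png

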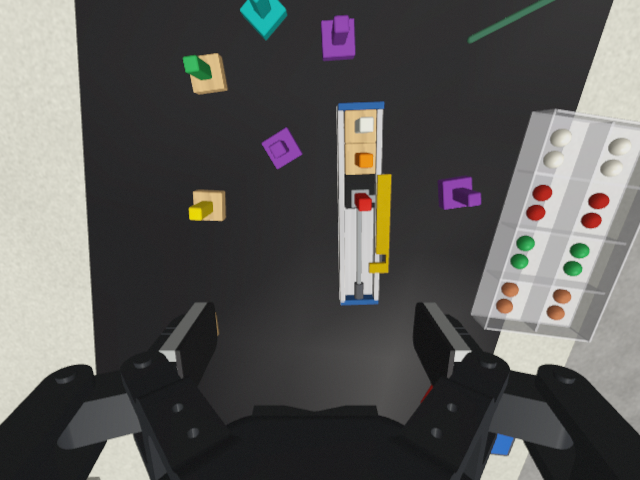

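View pics/w2.png

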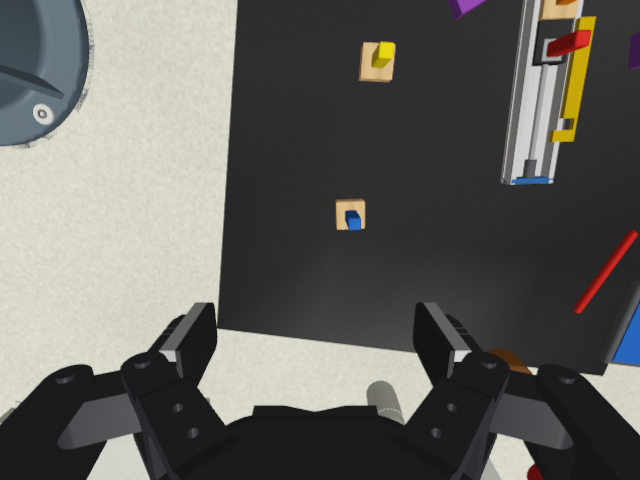

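```bash
python3 - <<'E'
import numpy as np, cv2
np.set_printoptions(precision=4,suppress=True)
def load(f):
    a=np.load('pics/'+f+'.npz');im,d,K,R,t=[a[k] for k in('im','d','K','R','t')]
    v,u=np.indices(d.shape);P=np.stack([(u-K[0,2])/K[0,0]*d,(v-K[1,2])/K[1,1]*d,d],-1)
    return im,d,(P-t.ravel())@R
im,d,P=load('w1')
hsv=cv2.cvtColor(im,cv2.COLOR_RGB2HSV).astype(int)
H,S,V=hsv[...,0],hsv[...,1],hsv[...,2]
roi=np.zeros(d.shape,bool);roi[95:315,325:400]=1
Z=P[...,2]
def rep(n,m):
    p=P[m];print(n,m.sum(),p.mean(0) if len(p) else'',p.min(0) if len(p) else '',p.max(0) if len(p) else '')
    if len(p)>8:
        r=cv2.minAreaRect((p[:,:2]*1000).astype(np.float32)); print('   rect',r)
blue=roi&(S>120)&(abs(H-108)<15)
rep('blue top',blue&(np.indices(d.shape)[0]<150)); rep('blue bot',blue&(np.indices(d.shape)[0]>250))
vv=np.indices(d.shape)[0]
rep('blue top hi',blue&(vv<150)&(Z>.026)); 
yel=roi&(S>150)&(abs(H-25)<6)&(Z>.02)
rep('yellow',yel&(Z>.025)&(Z<.033))
red=roi&(S>150)&((H<5)|(H>174)); rep('red',red); rep('red hi',red&(Z>.062))
uu=np.indices(d.shape)[1]
rep('white hi',roi&(vv<140)&(Z>.062)); rep('orange hi',roi&(vv>140)&(vv<175)&(Z>.062))
# rail all raised
m=roi&(Z>.012)&(Z<.026); rep('walls',m)
m2=(Z>.012)&roi; rep('all',m2)
im,d,P=load('w2');Z=P[...,2];roi=np.zeros(d.shape,bool);roi[190:240,325:375]=1
rep('bl hi',roi&(Z>.058)); rep('bl block',roi&(Z>.012)&(Z<.026))
cv2.imwrite('pics/crop1.png',cv2.resize(cv2.imread('pics/w1.png')[90:310,310:410],None,fx=2.7,fy=2.7,interpolation=cv2.INTER_CUBIC))
E
```

```text
blue top 343 [0.5937 0.1563 0.0276] [ 0.55    0.1124 -0.0028] [0.6232 0.1673 0.4111]
   rect ((580.2494506835938, 148.2120819091797), (89.93930053710938, 26.324573516845703), 33.44502258300781)
blue bot 252 [ 0.6347 -0.0725  0.0181] [ 0.6109 -0.0807 -0.002 ] [ 0.6636 -0.0667  0.0226]
   rect ((637.2333374023438, -73.66838073730469), (52.66769027709961, 13.685832977294922), 0.47237494587898254)
blue top hi 305 [0.5928 0.1554 0.0311] [0.55   0.1124 0.0264] [0.6171 0.1625 0.4111]
   rect ((577.8146362304688, 145.2546844482422), (82.61621856689453, 24.072969436645508), 33.44501876831055)
yellow 1239 [0.641  0.0338 0.0277] [ 0.6253 -0.0288  0.025 ] [0.6589 0.0892 0.0303]
   rect ((640.10888671875, 30.41165542602539), (22.69359016418457, 117.23916625976562), 7.557602405548096)
red 251 [0.6084 0.0601 0.0597] [0.55   0.0513 0.0242] [0.6177 0.1124 0.4111]
   rect ((585.544677734375, 85.28970336914062), (15.960468292236328, 88.05784606933594), 42.36320114135742)
red hi 156 [0.6093 0.0589 0.068 ] [0.55   0.0513 0.062 ] [0.6177 0.1124 0.4111]
   rect ((585.544921875, 85.29144287109375), (15.9297
[... 517 characters left out ...]
 ]
   rect ((617.998046875, 41.08540344238281), (58.17463302612305, 240.11715698242188), 9.959188461303711)
all 7423 [0.6114 0.0655 0.0309] [ 0.55   -0.0809  0.012 ] [0.6589 0.1625 0.4111]
   rect ((613.154541015625, 40.23028564453125), (77.88704681396484, 244.20655822753906), 17.23342514038086)
bl hi 177 [ 0.4315 -0.1393  0.0781] [ 0.3805 -0.1506  0.058 ] [ 0.4416 -0.0666  0.4113]
   rect ((412.8119201660156, -106.30738067626953), (16.042552947998047, 101.04631805419922), 30.145633697509766)
bl block 573 [ 0.4323 -0.1399  0.0186] [ 0.4154 -0.1624  0.012 ] [ 0.4537 -0.1241  0.0258]
   rect ((434.2853088378906, -143.1488037109375), (33.849300384521484, 33.795631408691406), 10.280251502990723)
```

View pics/crop1.png

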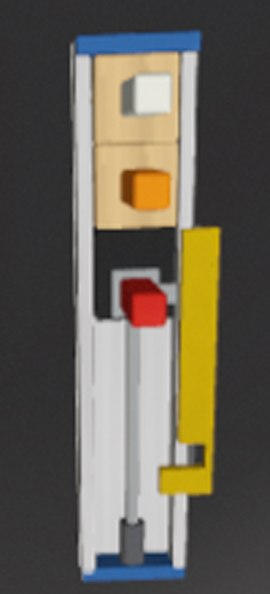

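```bash
python3 - <<'E'
import numpy as np, cv2
np.set_printoptions(precision=4,suppress=True)
def load(f):
    a=np.load('pics/'+f+'.npz');im,d,K,R,t=[a[k] for k in('im','d','K','R','t')]
    v,u=np.indices(d.shape);P=np.stack([(u-K[0,2])/K[0,0]*d,(v-K[1,2])/K[1,1]*d,d],-1)
    return im,d,(P-t.ravel())@R
im,d,P=load('w1'); ok=d>0.05
hsv=cv2.cvtColor(im,cv2.COLOR_RGB2HSV).astype(int);H,S,V=[hsv[...,i] for i in range(3)]
vv,uu=np.indices(d.shape);roi=ok&(vv>95)&(vv<315)&(uu>325)&(uu<400);Z=P[...,2]
def rect(n,m):
    p=P[m]; r=cv2.minAreaRect((p[:,:2]*1000).astype(np.float32)); print(n,m.sum(),'mean',p.mean(0),'med z',np.median(p[:,2]),'rect',np.round(r[0],1),np.round(r[1],1),round(r[2],2))
blue=roi&(S>120)&(abs(H-108)<15)
rect('bluetop',blue&(vv<150)&(Z>.027)&(Z<.034)); rect('bluebot',blue&(vv>250)&(Z>.018)&(Z<.026))
rect('yel',roi&(S>150)&(abs(H-25)<6)&(Z>.025)&(Z<.033))
rect('red',roi&(vv>185)&(vv<225)&(Z>.062)&(Z<.07)); rect('white',roi&(vv<140)&(Z>.062)&(Z<.08)); rect('or',roi&(vv>140)&(vv<175)&(Z>.062)&(Z<.08))
# wall tops: bright low sat at z~.022
wt=roi&(Z>.0195)&(Z<.0245)&(S<60)&(V>120)&(vv>110)&(vv<300)
for yaw in (0.12,0.13,0.14):
    ex=np.array([np.cos(yaw),np.sin(yaw)]);ey=np.array([-ex[1],ex[0]])
    s=P[wt][:,:2]@ex;q=P[wt][:,:2]@ey
    L=s<np.median(s)
    for nm,mm in(('L',s<s.min()+.012),('R',s>s.max()-.012)):
        # edges per bin
        k=np.polyfit(q[mm],s[mm],1);print(yaw,nm,mm.sum(),k,s[mm].min(),s[mm].max())
im,d,P=load('w2');Z=P[...,2];ok=d>.05;vv,uu=np.indices(d.shape);roi=ok&(vv>190)&(vv<240)&(uu>325)&(uu<375)
rect('bl hi',roi&(Z>.058)); rect('bl block',roi&(Z>.017)&(Z<.023))
E
```

```text
bluetop 296 mean [0.593  0.1556 0.0287] med z 0.028684694109850098 rect [593.1 155.7] [47.8  6.8] 10.69
bluebot 179 mean [ 0.6346 -0.0732  0.0206] med z 0.02067411907211267 rect [633.5 -73.9] [46.   7.7] 11.6
yel 1239 mean [0.641  0.0338 0.0277] med z 0.027725407838335464 rect [640.1  30.4] [ 22.7 117.2] 7.56
red 170 mean [0.6102 0.0576 0.0635] med z 0.06340119294446608 rect [610.5  57.7] [13.7 13.7] 10.61
white 234 mean [0.5965 0.1353 0.0682] med z 0.0684690978407811 rect [596.7 135.4] [14.1 13.9] 8.75
or 207 mean [0.602  0.102  0.0681] med z 0.06830245927112702 rect [602.3 101.7] [13.6 13.6] 10.38
0.12 L 757 [-0.047   0.5904] 0.5842986932078643 0.596238889271643
0.12 R 282 [-0.044   0.6342] 0.6318280544658824 0.6438235267518096
0.13 L 830 [-0.0398  0.5903] 0.5850541566292358 0.5969521615488305
0.13 R 395 [-0.038   0.6334] 0.6304650919817387 0.6424164236339523
0.14 L 890 [-0.0339  0.5901] 0.5857511151224877 0.5977336232792241
0.14 R 494 [-0.0325  0.6326] 0.6289634982342903 0.6409450794090769
bl hi 169 mean [ 0.434  -0.1428  0.0623] med z 0.06245667459844091 rect [ 434.2 -143.3] [12.9 14.3] 10.08
bl block 538 mean [ 0.4324 -0.1404  0.0187] med z 0.018681349912263005 rect [ 434.2 -143.2] [33.8 33.7] 10.59
```

```bash
cat >> h.py <<'E'
YAW=0.1745
EX=np.array([np.cos(YAW),np.sin(YAW),0]);EY=np.array([-np.sin(YAW),np.cos(YAW),0])
O=np.array([0.6107,0.0557,0])
def rw(x,y,z): return O+x*EX+y*EY+np.array([0,0,z])
def rl(p): p=np.asarray(p)-O; return np.array([p@EX,p@EY,p[2]])
def F():
    f=np.asarray(manip.current_force()); return np.array([f@EX,f@EY,f[2]])
E
python3 - <<'E'
from h import *
a=np.load('pics/w1.npz');im,d=a['im'],a['d'];P=cloud(a,d)
hsv=cv2.cvtColor(im,cv2.COLOR_RGB2HSV).astype(int);H,S,V=[hsv[...,i] for i in range(3)]
vv,uu=np.indices(d.shape);Z=P[...,2]
m=(d>.05)&(vv>95)&(vv<315)&(uu>325)&(uu<400)&(S>150)&(abs(H-25)<6)&(Z>.025)&(Z<.033)
q=np.array([rl(p) for p in P[m]])*1000
for y in np.arange(-90,40,3):
    s=q[(q[:,1]>=y)&(q[:,1]<y+3)]
    if len(s): print(y,len(s),s[:,0].min().round(1),s[:,0].max().round(1))
m=(d>.05)&(vv>185)&(vv<225)&(uu>345)&(uu<385)&(Z>.062);print(np.mean([rl(p) for p in P[m]],0))
print(F())
E
```

```text
Traceback (most recent call last):
  File "h.py", line 11, in cloud
    K,R,t=[np.array(c[k]) for k in('camera_matrix','R','t')]
                    ~^^^
KeyError: 'camera_matrix is not a file in the archive'
```

```bash
sed -i "s/np.savez(\(.*\),K=c/np.savez(\1,camera_matrix=c/" h.py
python3 - <<'E'
from h import *
a=dict(np.load('pics/w1.npz'));a['camera_matrix']=a['K'];im,d=a['im'],a['d'];P=cloud(a,d)
hsv=cv2.cvtColor(im,cv2.COLOR_RGB2HSV).astype(int);H,S,V=[hsv[...,i] for i in range(3)]
vv,uu=np.indices(d.shape);Z=P[...,2]
m=(d>.05)&(vv>95)&(vv<315)&(uu>325)&(uu<400)&(S>150)&(abs(H-25)<6)&(Z>.025)&(Z<.033)
q=np.array([rl(p) for p in P[m]])*1000
for y in np.arange(-90,40,3):
    s=q[(q[:,1]>=y)&(q[:,1]<y+3)]
    if len(s): print(y,len(s),s[:,0].min().round(1),s[:,0].max().round(1))
m=(d>.05)&(vv>185)&(vv<225)&(uu>345)&(uu<385)&(Z>.062);print(np.mean([rl(p) for p in P[m]],0))
print(F())
E
```

```text
-90 19 12.4 33.5
-87 42 11.2 33.3
-84 45 11.2 33.2
-81 44 11.1 33.3
-78 28 11.3 32.9
-75 7 30.8 34.0
-72 7 31.3 34.2
-69 9 30.8 33.8
-66 19 20.7 34.0
-63 29 19.4 33.7
-60 34 19.1 33.7
-57 28 19.4 33.7
-54 36 19.2 33.4
-51 29 19.1 33.7
-48 31 19.0 33.3
-45 33 19.1 33.2
-42 28 19.8 33.4
-39 32 20.1 33.0
-36 29 19.9 34.2
-33 33 19.9 34.1
-30 30 19.6 34.0
-27 36 19.8 33.8
-24 28 19.8 33.7
-21 37 19.6 33.7
-18 31 19.5 33.6
-15 34 19.5 33.3
-12 34 19.3 33.5
-9 31 19.4 33.6
-6 35 19.3 33.4
-3 32 19.3 33.2
0 37 19.3 33.1
3 34 19.0 34.2
6 35 19.1 34.2
9 42 19.0 34.3
12 34 19.1 33.8
15 36 19.0 33.7
18 39 19.0 33.8
21 34 20.0 33.7
24 34 19.9 33.6
27 24 19.7 33.4
[-0.0001  0.002   0.0635]
[ 0.3761  0.7394 -0.6257]
```

```bash
python3 - <<'E'
from h import *
R=ori(YAW)
manip.set_gripper(0.55,40)
manip.move_ptp(rw(0,.002,.13),R); print(manip.current_time())
f0=F();print('f0',f0)
manip.move_l(rw(0,.002,.038),max_speed=.12); print('down',F(),manip.current_time())
pic('wrist','w3')
manip.set_gripper(0.0,40); print(manip.current_grip_width(),F()-f0,rl(manip.current_ee_pos()),manip.current_time())
np.save('f0.npy',f0)
E
```

```text
6.85
f0 [ 0.3224  0.1302 -1.063 ]
down [0.6269 0.3817 0.1793] 7.7667
0.15256756948195116 [-1.1979  0.063   6.9233] [0.0003 0.0019 0.0386] 8.2083
```

View pics/w3.png

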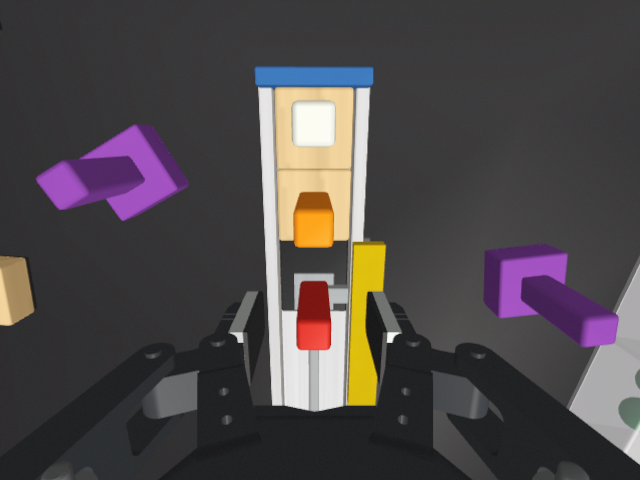

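```bash
python3 - <<'E'
from h import *
f0=np.load('f0.npy')
y0=.002
manip.move_l(rw(0,y0-.02,.039),max_speed=.06); print(F()-f0,rl(manip.current_ee_pos()),manip.current_grip_width(),manip.current_time())
manip.move_l(rw(0,y0-.066,.039),max_speed=.06); print(F()-f0,rl(manip.current_ee_pos()),manip.current_grip_width(),manip.current_time())
base=F()[1]
for k in range(67,82):
    manip.move_l(rw(0,y0-k/1000,.039),max_speed=.02); f=F()-f0; print(k,f,rl(manip.current_ee_pos())[1],manip.current_time())
    if f[1]>14.5: break
E
```

```text
[ 1.7326  5.4937 -3.1262] [-0.0001 -0.0175  0.0387] 0.15265557111876146 8.6917
[ 1.5626  6.3107 -0.8552] [-0.0002 -0.063   0.0386] 0.1557694309866117 9.6083
67 [ 1.5004  6.7127 -1.3396] -0.06386425592907445 9.8583
68 [ 1.6655  7.5132 -1.3131] -0.06482476394102157 10.1083
69 [ 0.6952  6.7203 -0.7221] -0.06582329444256227 10.3583
70 [ 1.2403  7.4181 -0.5477] -0.06683536296946357 10.6083
71 [-0.1178  7.1489 -1.7571] -0.06781896842491536 10.8583
72 [ 0.843   7.5749 -1.1904] -0.06879711935415123 11.1083
73 [ 0.932   7.7681 -0.7981] -0.06982840551001109 11.3583
74 [ 2.2697  7.3457 -0.9501] -0.07077500005244218 11.6083
75 [ 1.6064  7.24   -0.3844] -0.07178760360404143 11.8583
76 [ 0.9235  6.8536 -1.0956] -0.0727900024985627 12.1083
77 [ 0.5694  9.0386 -0.4957] -0.07341864267821728 12.3583
78 [ 1.6359 14.3598 -0.6649] -0.07360845448989459 12.6083
79 [ 2.2581 18.4641  0.5577] -0.07400175867217297 12.8583
```

```bash
python3 - <<'E'
from h import *
f0=np.load('f0.npy')
yc=-.0727
manip.move_l(rw(0,yc,.039),max_speed=.02); print(F()-f0,rl(manip.current_ee_pos()),manip.current_grip_width(),manip.current_time())
for x in(.003,.007,.011,.013,.014):
    manip.move_l(rw(x,yc,.039),max_speed=.02); f=F()-f0; print(x,f,rl(manip.current_ee_pos()),manip.current_time())
    if abs(f[0])>8: break
E
```

```text
[ 0.4913  6.4994 -1.218 ] [-0.0002 -0.0713  0.0386] 0.15865936216548904 13.225
0.003 [-0.3031  7.3142 -0.3193] [ 0.0027 -0.0715  0.0387] 13.525
0.007 [0.3408 6.8145 0.0896] [ 0.0067 -0.0714  0.0386] 13.875
0.011 [-0.8474  8.0525  0.2396] [ 0.0107 -0.0714  0.0386] 14.225
0.013 [-0.5459  7.7825  0.3396] [ 0.0127 -0.0714  0.0387] 14.475
0.014 [-3.9297  7.5532  2.7558] [ 0.0129 -0.0714  0.0386] 14.725
```

```bash
python3 - <<'E'
from h import *
f0=np.load('f0.npy')
for y in np.arange(-.0717,-.064,.001):
    manip.move_l(rw(.0131,y,.039),max_speed=.02); f=F()-f0; print(y,f,rl(manip.current_ee_pos()),manip.current_time())
    if f[1]<1.0: break
E
```

```text
-0.0717 [-0.2345  7.6069  1.015 ] [ 0.0126 -0.0704  0.0386] 14.975
-0.0707 [-0.9398  6.1238  1.7496] [ 0.0126 -0.0695  0.0386] 15.225
-0.0697 [-2.5331  1.546  -1.6281] [ 0.0126 -0.0694  0.0386] 15.475
-0.0687 [-3.1643 -4.5388 -3.4483] [ 0.0126 -0.0692  0.0387] 15.725
```

```bash
python3 - <<'E'
from h import *
f0=np.load('f0.npy')
manip.move_l(rw(.0129,-.0694,.039),max_speed=.02); print(F()-f0)
manip.set_gripper(0.5,40); print(F()-f0, manip.current_time())
manip.move_l(rw(.0129,-.0694,.13),max_speed=.2)
R=ori(YAW+.004)
b=np.array([.4342,-.1433,0])
manip.move_ptp(b+[0,0,.12],R); print(manip.current_time())
pic('wrist','w4')
pic('scene','s4');print(manip.current_time())
E
```

```text
[-2.1614 -1.1406 -5.6963]
[-0.4676 -0.3279  1.2213] 16.3667
17.9333
18.0333
```

View pics/w4.png

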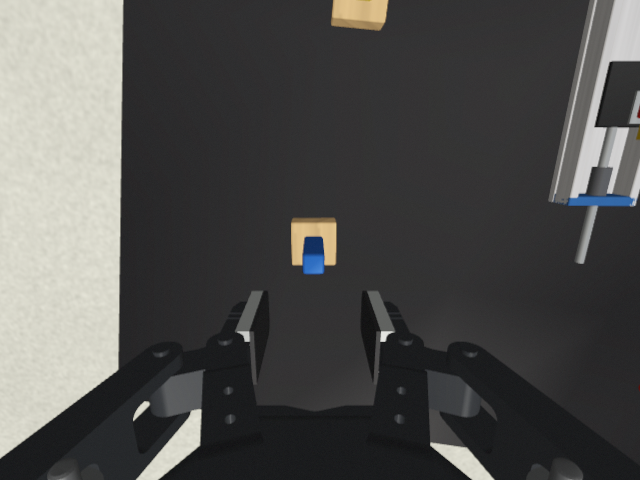

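View pics/s4.png

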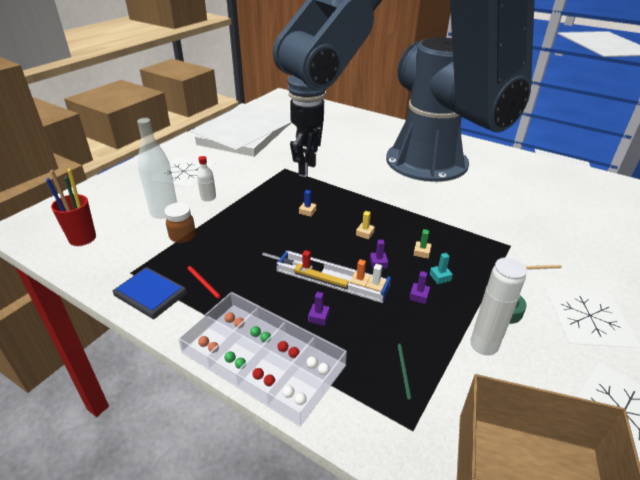

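```bash
python3 - <<'E'
from h import *
b=np.array([.4342,-.1433,0])
manip.move_l(b+[0,0,.036],max_speed=.12); f0=F()
manip.set_gripper(0,30); print(manip.current_grip_width(),F()-f0,manip.current_ee_pos(),manip.current_time())
manip.move_l(b+[0,0,.125],max_speed=.12); f0=F();print('f0',f0);np.save('f1.npy',f0)
manip.move_ptp(rw(0,.0095,.125),ori(YAW)); print(manip.current_time())
pic('wrist','w5');pic('scene','s5');print(rl(manip.current_ee_pos()),F())
E
```

```text
0.15678052363385955 [-2.0082  0.0456  6.2373] [ 0.4346 -0.1435  0.0366] 19.2417
f0 [0.0212 0.5412 0.254 ]
21.1917
[-0.0007  0.0082  0.1251] [-0.0209  0.8697 -0.5954]
```

View pics/w5.png

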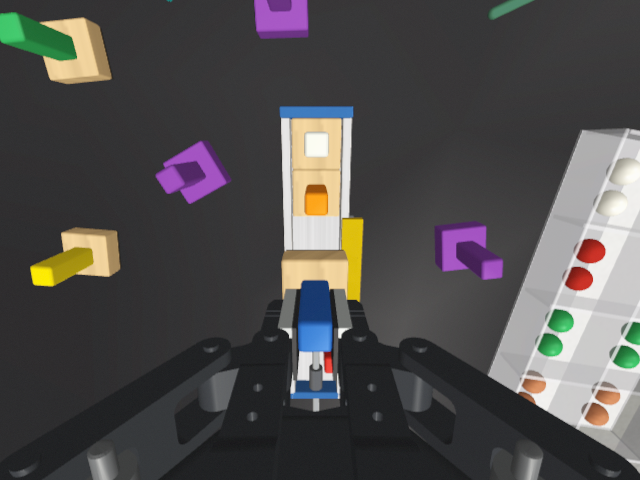

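View pics/s5.png

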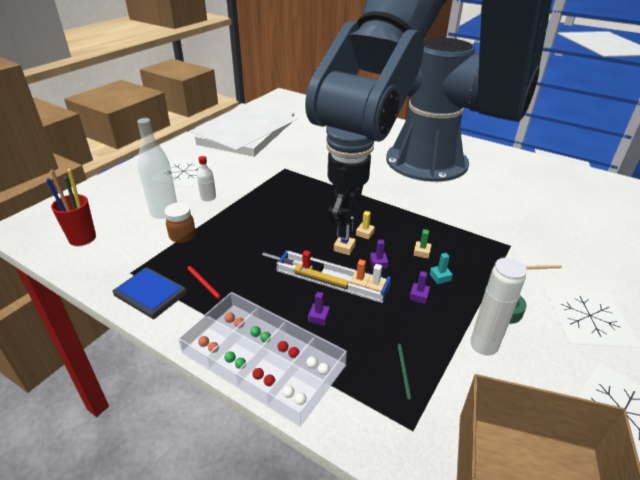

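```bash
python3 - <<'E'
from h import *
f0=np.load('f1.npy')
manip.move_l(rw(0,.0095,.064),max_speed=.1); manip.dwell(.1);print(rl(manip.current_ee_pos()),F()-f0)
for z in (.060,.057,.054,.050,.047,.045,.044,.043,.042,.041):
    manip.move_l(rw(0,.0095,z),max_speed=.03); f=F()-f0; print(z,rl(manip.current_ee_pos()),f)
    if f[2]>4 or abs(f[:2]).max()>4: break
print(manip.current_time())
E
```

```text
[0.0005 0.0094 0.0648] [-0.8952 -0.1521 -0.7912]
0.06 [-0.0001  0.0095  0.0599] [-0.3992 -0.6831  0.6162]
0.057 [-0.0001  0.0095  0.0568] [ 0.6916 -1.0993 -0.0667]
0.054 [-0.0001  0.0095  0.0538] [ 0.2925 -0.5394 -0.9276]
0.05 [-0.0002  0.0095  0.0497] [ 0.1452 -1.176  -0.4631]
0.047 [-0.0001  0.0095  0.0468] [ 0.4241 -1.1121 -0.363 ]
0.045 [-0.      0.0095  0.0449] [ 0.4017 -1.5166 -1.7519]
0.044 [-0.      0.0095  0.044 ] [ 0.3252  0.0594 -1.5207]
0.043 [-0.0001  0.0095  0.0429] [-1.6843 -1.0035 -0.9906]
0.042 [0.0002 0.0095 0.0426] [-1.9154 -0.4045  5.0512]
24.4667
```

```bash
python3 - <<'E'
from h import *
manip.move_l(rw(0,.0095,.0426),max_speed=.03)
manip.set_gripper(0.45,40)
manip.move_l(rw(0,.0095,.12),max_speed=.15)
manip.move_l(rw(.0129,-.0694,.12),max_speed=.15);manip.dwell(.1)
print(F(),rl(manip.current_ee_pos()),manip.current_time()); np.save('f2.npy',F())
pic('wrist','w6');print(manip.current_time())
E
```

```text
[ 0.2646 -0.8779 -0.7447] [ 0.0127 -0.0685  0.1198] 26.5333
26.5833
```

View pics/w6.png

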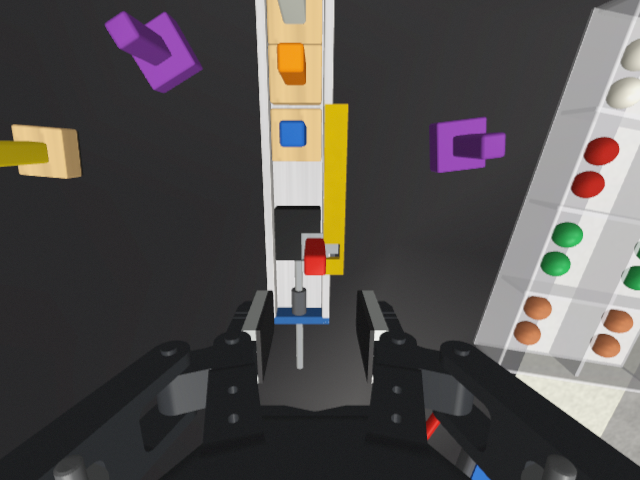

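```bash
python3 - <<'E'
from h import *
f0=np.load('f2.npy')
manip.move_l(rw(.0129,-.0694,.039),max_speed=.12)
manip.set_gripper(0,40); print(manip.current_grip_width(),F()-f0,rl(manip.current_ee_pos()),manip.current_time())
for y in(-.071,-.072,-.0725):
    manip.move_l(rw(.0129,y,.039),max_speed=.02); f=F()-f0; print(y,f,rl(manip.current_ee_pos()))
    if rl(manip.current_ee_pos())[1]<-.0709 or f[1]>14: break
yc=y
for x in(.010,.006,.002,0):
    manip.move_l(rw(x,yc,.039),max_speed=.025); f=F()-f0; print(x,f,rl(manip.current_ee_pos()))
    if abs(f[0])>8: break
print(manip.current_time())
E
```

```text
0.15217582107583857 [-3.2123  1.3604  6.806 ] [ 0.0131 -0.0695  0.0399] 27.7417
-0.071 [-2.4381  7.8204  7.4008] [ 0.013  -0.0701  0.0399]
-0.072 [-3.1061  7.9913  8.5316] [ 0.013  -0.071   0.0399]
0.01 [-0.9043  8.0113  6.5017] [ 0.0104 -0.071   0.0399]
0.006 [-1.1173  8.0824  6.322 ] [ 0.0064 -0.071   0.0399]
0.002 [-1.8235  8.1328  6.5587] [ 0.0024 -0.071   0.0399]
0 [-0.5109  6.8997  6.7084] [ 0.0006 -0.071   0.04  ]
29.375
```

```bash
python3 - <<'E'
from h import *
f0=np.load('f2.npy')
for x in(-.0006,-.0012):
    manip.move_l(rw(x,-.072,.040),max_speed=.02); f=F()-f0; print(x,f,rl(manip.current_ee_pos()))
    if f[0]>3: break
X=x
manip.move_l(rw(X,-.055,.040),max_speed=.03); print(F()-f0,rl(manip.current_ee_pos()))
manip.move_l(rw(X,-.040,.040),max_speed=.03); print(F()-f0,rl(manip.current_ee_pos()))
for y in np.arange(-.038,-.0265,.001):
    manip.move_l(rw(X,y,.040),max_speed=.02); f=F()-f0; print(y,f,rl(manip.current_ee_pos()),manip.current_time())
    if f[1]<1: break
np.save('last.npy',[X,y])
E
```

```text
-0.0006 [ 1.8257  7.5311 -2.0769] [-0.0002 -0.0708  0.0401]
-0.0012 [ 5.6029  7.7022 -4.0447] [-0.0004 -0.0709  0.0401]
[ 6.3353  6.87   -4.215 ] [-0.0003 -0.0539  0.0401]
[ 5.2012  7.5653 -5.5767] [-0.0003 -0.039   0.0401]
-0.038 [ 5.5444  6.482  -5.4019] [-0.0003 -0.0371  0.0401] 31.4917
-0.037 [ 4.2341  6.8007 -4.7172] [-0.0003 -0.0361  0.0401] 31.7417
-0.036 [ 5.6888  7.4068 -5.4557] [-0.0003 -0.0351  0.0401] 31.9917
-0.034999999999999996 [ 4.7443  6.2567 -5.8035] [-0.0003 -0.0341  0.0401] 32.2417
-0.033999999999999996 [ 4.7417  6.9444 -5.2585] [-0.0003 -0.0331  0.0401] 32.4917
-0.032999999999999995 [ 4.8041  4.1718 -5.1048] [-0.0003 -0.0326  0.0401] 32.7417
-0.031999999999999994 [ 4.0908 -1.1928 -5.6231] [-0.0003 -0.0324  0.0401] 32.9917
```

```bash
python3 - <<'E'
from h import *
f0=np.load('f2.npy')
manip.move_l(rw(-.0005,-.0321,.0404),max_speed=.02); print(F()-f0)
manip.set_gripper(0.45,40); print(F()-f0)
manip.move_l(rw(-.0005,-.0321,.15),max_speed=.12)
manip.move_ptp(rw(-.08,-.01,.27),ori(YAW)); manip.dwell(.2)
pic('wrist','w7');pic('scene','s7');print(manip.current_time())
E
python3 - <<'E'
import cv2,numpy as np
from h import *
a=np.load('pics/w7.npz');im,d=a['im'],a['d'];P=cloud(a,d);Z=P[...,2]
q=(P-O);x=q@EX;y=q@EY
for n,y0 in(('white',.081),('orange',.047),('blue',.013),('red',-.032)):
    m=(d>.05)&(abs(x)<.012)&(abs(y-y0)<.015)&(Z>.058)&(Z<.08)
    r=cv2.minAreaRect((np.stack([x[m],y[m]],1)*1000).astype(np.float32)); print(n,m.sum(),np.round(r[0],1),np.round(r[1],1),r[2],np.median(Z[m]),Z[m].std())
    m=(d>.05)&(abs(x)<.016)&(abs(y-y0)<.0165)&(Z>.018)&(Z<.03); print('   block z',np.median(Z[m]),np.percentile(Z[m],[5,95]))
b=cv2.imread('pics/w7.png')[60:340,260:480];cv2.imwrite('pics/c7.png',cv2.resize(b,None,fx=2.1,fy=2.1,interpolation=cv2.INTER_CUBIC))
E
```

```text
[  4.3426  -1.9321 -10.2785]
[0.6212 0.245  1.3169]
35.6083
white 253 [ 0.1 80.9] [14.6 13.6] 0.01135149784386158 0.06814320260509502 0.0023703275293324275
   block z 0.024710296504473435 [0.0233 0.0262]
orange 228 [ 0.2 46.9] [14.5 13.5] 0.4610643982887268 0.06831393765120022 0.0021175644712656343
   block z 0.024679588795973068 [0.0234 0.026 ]
blue 220 [-0.1 13.1] [13.7 13.8] 0.3584984540939331 0.0683109616488812 0.0024827422250148926
   block z 0.02485193406198656 [0.0233 0.0264]
red 182 [  0.  -32.2] [14.5 14. ] 89.61498260498047 0.06342604087200254 0.0013883782077710267
   block z 0.021165940397752235 [0.0196 0.0265]
```

View pics/w7.png

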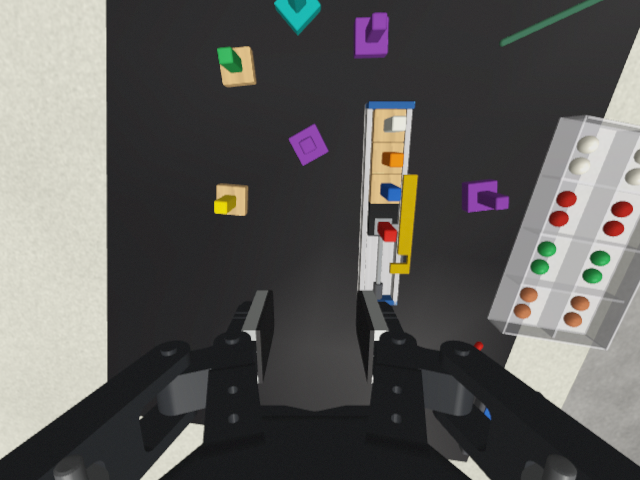

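View pics/s7.png

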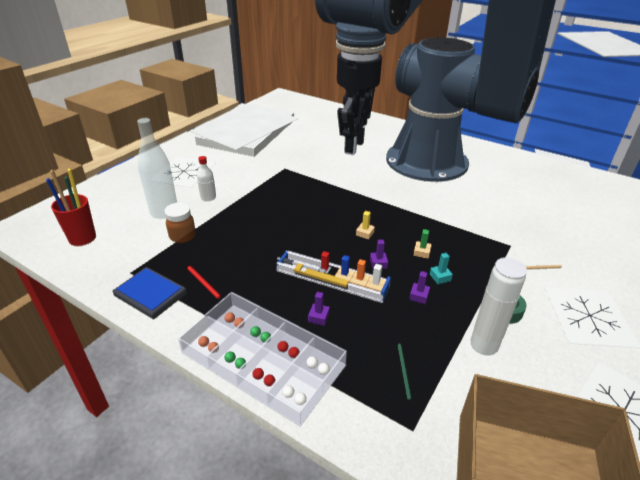

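View pics/c7.png

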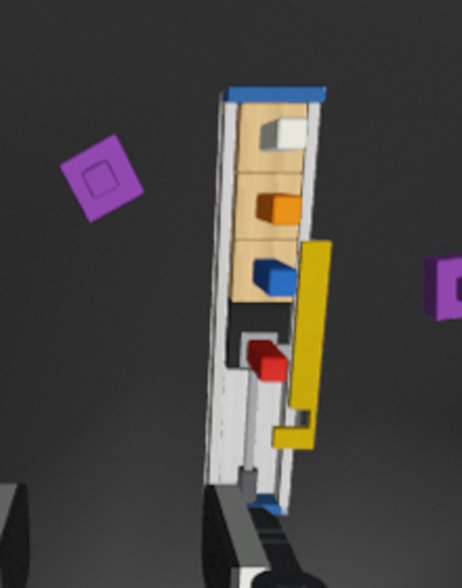

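The pictures show white, orange and blue in one tight row, at rail y +80.9, +46.9 and +13.1 mm. All their tops are level. The red handle is at x 0.0, y −32.2 mm, which means it is unhooked with the follower against the blue stamp. The other items stand where they were.

```bash
python3 -c "
from h import *
manip.sign_off(); print(manip.current_time())"
```

```text
the job is handed in; nothing more can be done
the job is handed in; nothing more can be done
```

The blue stamp is in the rail, and white, orange and blue now stand in one tight row. I handed the job in at about 35.6 s of the 59 s allowed.

**What I did**
- **Pull and hook:** I pulled the follower back about 75 mm until I felt the stop, with about 11 N on it against the 20 N it bears. I then backed off 2 mm, slid the handle 13 mm into the notch and let the catch take the load.
- **Blue stamp:** I set it down 3.5 mm short of the orange one. It touched the floor at about 5 N, with no sign of jamming on the walls.
- **Unhook and close:** I unhooked the handle and eased the follower home in the grip at about 30 mm/s or less. I let go only once the spring load had passed to the row.

**Last checks (wrist and scene cameras)**
- **Row:** The stamp handles are at rail y +80.9, +46.9 and +13.1 mm, against the intended +81, +47 and +13. They are within 0.2 mm of the centre line and level to 0.2 mm.
- **Follower:** The red handle is unhooked (x 0.0 mm), with the follower at 34.2 mm of travel against the nominal 34.
- **Surroundings:** Nothing else looked moved, but I judged that by eye and did not measure it.

No check failed. A sideways load of about 5 N stayed on the handle while I eased it home. About 10 N of vertical load remained just before release, and both were gone once the gripper opened.

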